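# Wedge a nodding jig bed firm

## Robot

A 6-joint arm with a two-finger parallel gripper is mounted at the origin on the work surface. World frame = base frame: x ahead of the robot, y to its left, z up, the work surface at z = 0. Lengths are in m, angles in rad, forces in N, time in s.
With the tool pointing down it reaches from about 0.35 to 0.775 m from the base axis. Payload 7.3 kg.
Tool frame: the origin (TCP) lies at the centre of the arm's flange, where the gripper is bolted on; the fingertips stand 178 mm ahead of it and the grasp point (between the pads) lies 159 mm ahead of it; x points along the fingers, y is the direction in which the jaws open and shut, and the axes are right-handed (so a half turn about x gives the same grasp; the last joint's range is limited). The gripper opens to 92 mm and grips with 3 to 60 N. Pads are 19 mm wide; open, the fingers measure 130 mm over their backs; the gripper's body (75 mm by 190 mm) begins 47 mm behind the grasp point.
Start: joints at [1.033, 0.342, 1.524, -0, 1.275, -0.146], TCP at [0.2, 0.485, 0.405] pointing down, gripper open.
Joint ranges: [-2.53, 2.53], [-0.77, 2.02], [0.04, 2.7], [-1, 4.14], [0.28, 2.66], [-3.11, 3.11]. Speed limits (rad/s): [2.57, 2.57, 3.14, 3.14, 3.14, 3.14].

## Interface

Orientations are given as [roll, pitch, yaw] about the fixed x, y, z axes, in that order (R = Rz(yaw) Ry(pitch) Rx(roll)).
In Python, from cell import readout, cams, workorder gives the robot as it stands.
- The arm moves only by the shell command python3 -m inch 'ROWS' [FORCE]. ROWS is text: rows parted by semicolons, each of 5 numbers parted by spaces: the shift along the world's x, y, z in mm, then the turn about the world's z in rad, then the opening, from 0 (shut) to 1 (fully open). A call has 1 to 8 rows; each row shifts and turns the commanded pose from where the row before left it; what a row does not reach is not made up. A row lasts 1/12 s, in which the tool goes at most 41.7 mm and 7.16 degrees, less where a joint would pass 70% of its speed; a pose out of reach is approached as far as the arm can. A call is refused whole if a number of a shift passes 41.7 or a number of a turn 0.125, either way. A call with a gripper value outside its range is refused whole. The fingers move at their own pace and stop on an object; FORCE is the grip in N (left out, the last holds). Time passes only in rows, so rows that do not move let the fingers close. It gives the time, the measured TCP pose, the force and the opening at its end, in the units of the state.
- readout.observe(): the state, without advancing time (a new reading comes with each control period).
- cams.read_camera(name): name is "scene" or "top"; returns a dict with "color" (480x640x3 uint8, red, green, blue), "fx", "fy", "cx", "cy" (pixels), "world_to_cam" (4x4, takes a point from world to camera coordinates). Camera axes: x right, y down, z forward; pixel columns grow to the right and rows downward; lengths in m; the calibration is good to about 2 mm. A picture is of the moment at which its call begins. There is no depth.
- workorder.hand_in(): hands the job in, once; it reports no verdict.
The state is a dict: "time": time; "qpos": joint angles; "qvel": joint speeds; "joint_efforts": joint torques, N m; "tool_pos": TCP position; "tool_rot": TCP orientation; "contact_force": force on the tool from outside, world axes, zero at the start; "torque": the same for the moment, N m; "opening": finger opening in m.
Only numpy, scipy, OpenCV 4.12 (cv2) and the standard library are available. Lean on these libraries where they do the work, as an engineer would, in place of code of your own. Each camera call takes 0.05 s, during which the arm holds its last target.

## Task

The heavy bed of the belt-retractor jig hangs free at its front edge and nods on its rubber pivot. Take the wooden wedge and, keeping it flat on the bench, push it thin end first and square under the middle of that front edge until it jams tight and has raised the edge by about three millimetres: firmly held, but not rammed in. Let go and leave it holding, without leaning on the jig or disturbing the other things on the bench.

Things in the scene. Friction and masses are not known exactly. Their poses are not given: they have to be found in the camera images.
- jig: Strip-down jig, bolted down. Origin at the foot of its blue pivot block (200 mm wide) at the back, mid-width; -x points to the jig's front, z up. From a rubber pivot 34 mm above the origin a dark steel bed plate (222 long, 170 wide, 16 mm thick) reaches forward to x = -200 mm. A retractor and a tube bolted on it stand up to 67 mm above it, 65 mm or more behind the front edge.
- jig_front (a point): Reference point of the fixed base, not of the bed: 196 mm ahead of the jig's origin, at its height, plumb below the middle of the bed's front lip (radius 4 mm, along the whole edge). The lip's gap to the bench differs from case to case with the bed's weight, 9 to 21 mm, and does not follow from this point. Under the bed it is free for 160 mm behind the lip.
- jig_pivot (a point): Middle of the bed's pivot axis, 34 mm above the jig's origin. The bed springs about it in rubber, with 4 N per mm at the lip: raised 2 mm from where it hangs by itself it bears 8 N on the wedge, raised 3 mm 12 N, raised 4 mm 16 N. Where it hangs differs by up to 10 mm with its unknown weight.
- wedge: Planed wooden wedge, 145 mm long, 40 wide, 90 g, flat on the bench. Origin mid-length in its flat underside; +x to the thin end. Its top slopes evenly (1 in 4.8) from 27 mm high at x = -42.5 mm to 3 mm at the thin end. Its friction on bench and lip is 0.28 to 0.42: a level push of 0.8 to 1.1 times the load it bears drives it in (10 to 13 N for 12 N), and it stays where it is left.
- wedge_grip (a point): Middle of the wedge's thick end, a block with upright sides to grip or push: 30 mm long, 40 mm wide, 27 mm high. The point is 57.5 mm behind the wedge's origin (x = -57.5 mm), 13.5 mm above the underside.
- wedge_tip (a point): Middle of the wedge's thin end, at the underside: 72.5 mm ahead of the wedge's origin along its +x.
- packing: Bystander: flat aluminium block 80 x 50 x 20 mm, origin in the middle of its underside. Not a wedge.
- retractor: Bystander: loose belt retractor with black drum ends on a steel bracket, about 85 x 90 x 67 mm, origin in the middle of its underside.
- bolt_pot: Bystander: grey open pot, 76 mm across and 60 mm high, origin in the middle of its underside.

How it is judged:
On the way, in this order (a step that is already met when the one before it is completed fails the run):
1. the wedge's thin end is under the front edge near its middle, the wedge still loose (x of wedge_tip in the frame of jig above -0.19 m and y of wedge_tip in the frame of jig between -0.03 and 0.03 m and contact force between wedge and jig below 2 N).
2. the wedge is jammed and bears at least 8 N of the bed (contact force between wedge and jig above 8 N), for 0.2 s.
At the end, for the whole second after the job is handed in: The wedge lies flat on the bench at rest, thin end under the bed's front edge, within 30 mm of its middle and within 0.2 rad of square, let go, and bears between 8 and 18 N of the bed (edge raised by 2 to 4.5 mm) (contact force between wedge and jig between 8 and 18 N and x of wedge_tip in the frame of jig above -0.18 m and y of wedge_tip in the frame of jig between -0.03 and 0.03 m and angle between the x axis of wedge and the x axis of jig, either way round below 0.2 rad and angle between wedge's own z axis and vertical below 0.1 rad and height (world z) of wedge below 0.006 m and linear speed of wedge below 0.01 m/s); the robot touches nothing.
It fails at once if the wedge is rammed in: more than 26 N between it and the bed (edge raised by more than 6.5 mm) (contact force between wedge and jig above 26 N).
It fails at once if the robot leans on the jig with more than 6 N (contact force between any of the fingers, the arm and jig above 6 N).
It fails at once if a bystander is moved by more than 15 mm (distance of any of packing, retractor, bolt_pot from where it was at the start of the episode above 0.015 m).
It also fails if it takes over 70 s, if anything falls off the work surface, if the arm or the gripper's body presses on something with over 40 N, if the wrist force passes 120 N, or if a joint passes its speed limit or range.

## Working session

There is one attempt and no reset: what is moved stays moved. The work goes in short steps, Python scripts to look and compute and a shell command to move; the robot and the scene stay as the last step left them, time stands still between calls to the robot, and variables do not carry over. Pictures are saved under pics/ and viewed, and the job is handed in when it is done.

```bash
ls; mkdir -p pics; python3 - <<'E'
from cell import readout, cams
import cv2
for n in("scene","top"):
    c=cams.read_camera(n); cv2.imwrite(f"pics/{n}0.png",c["color"][:,:,::-1])
    print(n,c["fx"],c["cx"],c["cy"]); print(c["world_to_cam"].round(4))
print(readout.observe())
E
```

```text
pics
scene 464.19533741402364 321.374831092277 240.47020910994235
[[-0.5413  0.8406  0.0173  0.2297]
 [ 0.6375  0.4238 -0.6434 -0.2847]
 [-0.5482 -0.3373 -0.7653  1.3251]
 [ 0.      0.      0.      1.    ]]
top 463.75549207995425 316.96488984690706 235.66993638013892
[[-6.800e-03 -1.000e+00 -1.100e-03  6.220e-02]
 [-9.792e-01  6.800e-03 -2.030e-01  5.260e-01]
 [ 2.030e-01 -3.000e-04 -9.792e-01  9.578e-01]
 [ 0.000e+00  0.000e+00  0.000e+00  1.000e+00]]
{'time': 0.1, 'qpos': array([ 1.03297238e+00,  3.42685777e-01,  1.52489138e+00, -7.30311617e-06,
        1.27538538e+00, -1.45995355e-01]), 'qvel': array([-0.00077752, -0.00127966, -0.00358773,  0.00062669, -0.00071504,
        0.00066696]), 'joint_efforts': array([ 1.34244878e-03, -4.32006776e+01, -2.44695371e+01,  7.18542212e-02,
        5.26081107e-02, -6.93957804e-05]), 'tool_pos': array([0.20041099, 0.48513064, 0.40410781]), 'tool_rot': array([-1.71169361,  1.56942642, -2.10352007]), 'contact_force': array([0.61457871, 0.92822085, 0.04547221]), 'torque': array([0.02756591, 0.02001248, 0.00641183]), 'opening': 0.09189097194100598}
```

View pics/scene0.png

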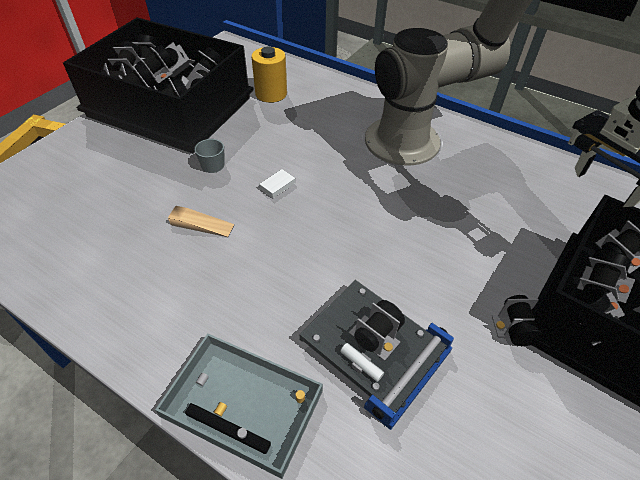

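View pics/top0.png

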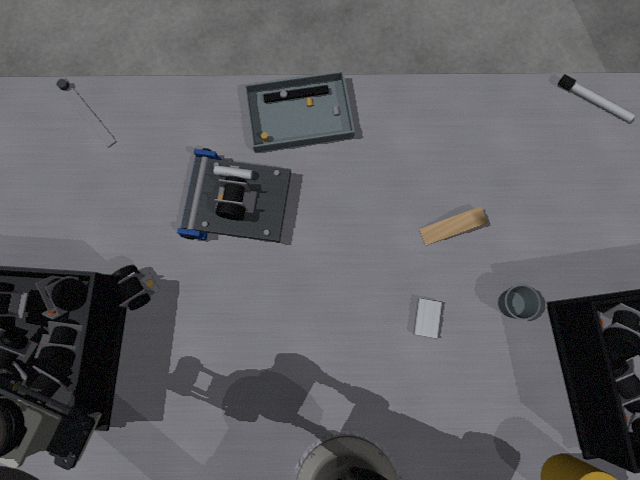

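```bash
cat > h.py <<'E'
import numpy as np, cv2
from cell import readout, cams
def ray(c,p,z):
    W=np.array(c["world_to_cam"]);R=W[:3,:3];o=-R.T@W[:3,3]
    d=R.T@np.array([(p[0]-c["cx"])/c["fx"],(p[1]-c["cy"])/c["fy"],1.])
    return o+d*(z-o[2])/d[2]
def proj(c,P):
    W=np.array(c["world_to_cam"]);q=W[:3,:3]@np.array(P)+W[:3,3]
    return np.array([c["cx"]+c["fx"]*q[0]/q[2],c["cy"]+c["fy"]*q[1]/q[2]])
def wood(c):
    h=cv2.cvtColor(c["color"],cv2.COLOR_RGB2HSV)
    m=cv2.inRange(h,(8,60,60),(25,255,255))
    k,l,s,ce=cv2.connectedComponentsWithStats(m)
    return m,[(i,s[i].tolist(),ce[i].round(1).tolist()) for i in range(1,k) if s[i][4]>60],l
def crop(c,x0,y0,x1,y1,f,name):
    im=cv2.resize(c["color"][y0:y1,x0:x1,::-1],None,fx=f,fy=f,interpolation=cv2.INTER_CUBIC);cv2.imwrite("pics/"+name,im)
E
python3 - <<'E'
from h import *
for n in("scene","top"):
    c=cams.read_camera(n); m,s,l=wood(c); print(n,s)
    if n=="top":
        crop(c,170,130,310,250,5,"jt.png"); crop(c,400,190,500,260,7,"wt.png")
    else:
        crop(c,280,260,460,440,4,"js.png"); crop(c,155,195,245,245,8,"ws.png")
    h=cv2.cvtColor(c["color"],cv2.COLOR_RGB2HSV); b=cv2.inRange(h,(105,150,40),(125,255,255))
    k,l,s,ce=cv2.connectedComponentsWithStats(b); print([(s[i].tolist(),ce[i]) for i in range(1,k) if s[i][4]>50])
E
```

```text
scene [(1, [251, 47, 36, 56, 1582], [269.6, 75.6]), (9, [0, 114, 66, 49, 1274], [26.7, 135.1]), (29, [168, 206, 66, 31, 1094], [198.6, 221.2]), (31, [619, 284, 10, 9, 70], [623.5, 288.4]), (34, [384, 342, 9, 10, 66], [387.9, 346.4]), (35, [295, 390, 10, 13, 102], [299.9, 395.9]), (36, [214, 402, 13, 14, 113], [220.2, 408.6])]
[([146, 0, 231, 84, 7472], array([259.02783726,  24.9987955 ])), ([435, 92, 147, 63, 1884], array([506.55307856, 122.52919321])), ([600, 148, 40, 25, 245], array([624.26938776, 159.83265306])), ([594, 154, 32, 18, 138], array([605.63043478, 161.46376812])), ([8, 312, 63, 56, 454], array([ 46.01321586, 346.48898678])), ([364, 323, 90, 106, 1126], array([410.88010657, 382.78952043]))]
top [(4, [420, 207, 68, 38, 1199], [453.5, 225.5]), (11, [541, 455, 76, 25, 982], [568.7, 471.3])]
[([194, 149, 27, 11, 154], array([206.20779221, 153.64935065])), ([178, 228, 29, 12, 180], array([192.03888889, 233.18333333]))]
```

```bash
python3 - <<'E'
import cv2,numpy as np
a=[cv2.imread("pics/"+n) for n in("jt.png","wt.png","js.png","ws.png")]
print([x.shape for x in a])
E
```

```text
[(600, 700, 3), (490, 700, 3), (720, 720, 3), (400, 720, 3)]
```

View pics/jt.png

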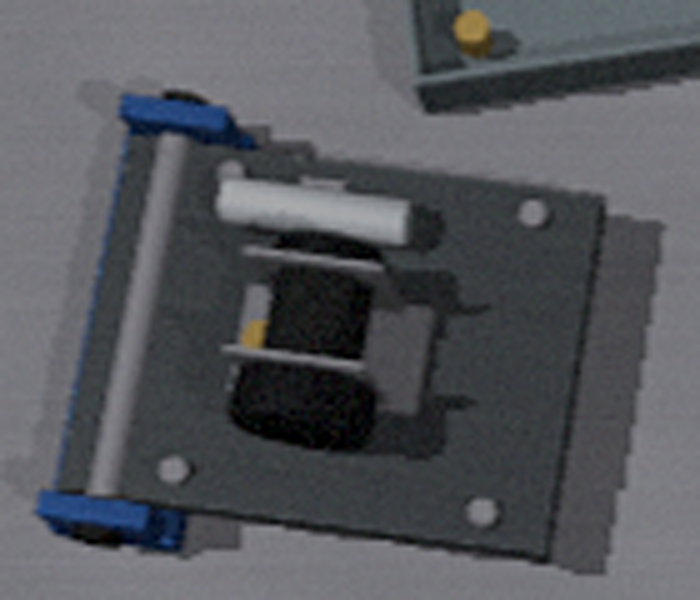

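View pics/wt.png

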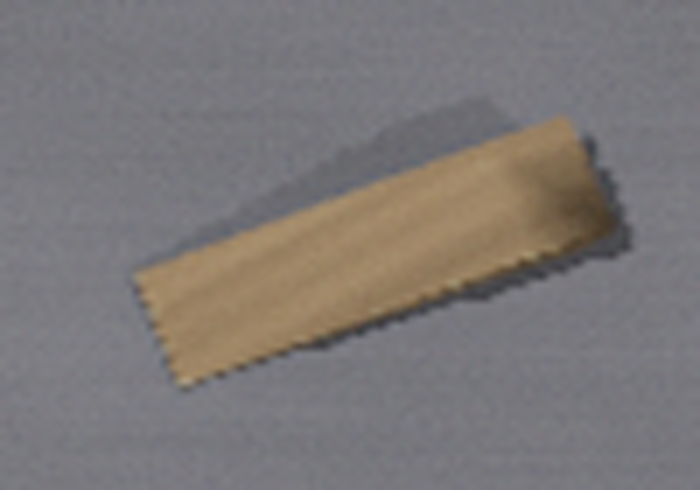

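View pics/js.png

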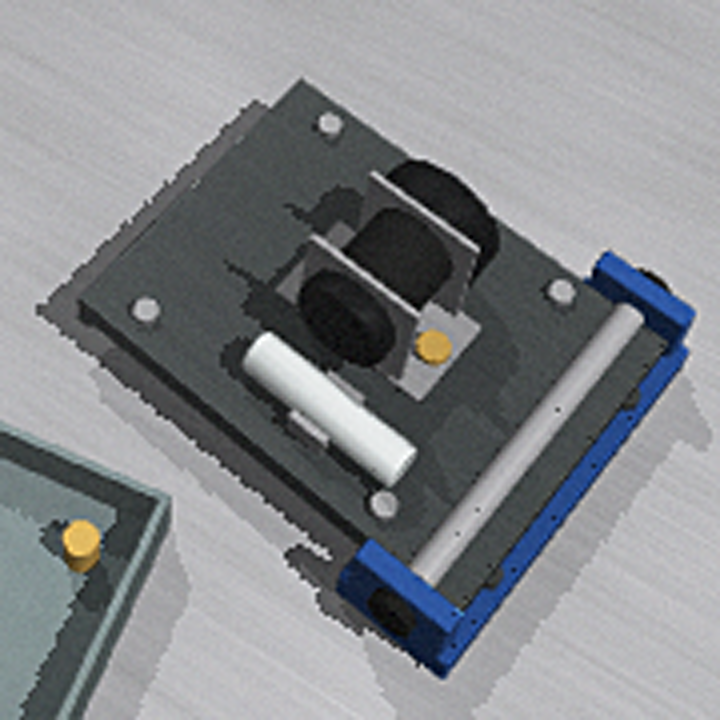

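View pics/ws.png

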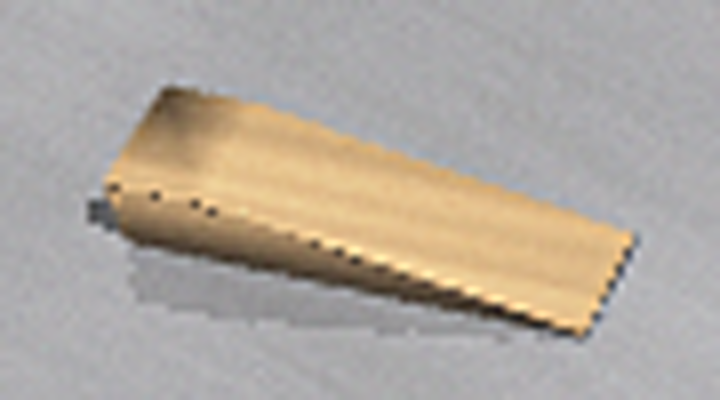

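```bash
cat >> h.py <<'E'
def tri(c1,p1,c2,p2):
    A=[];b=[]
    for c,p in((c1,p1),(c2,p2)):
        o=ray(c,p,0);q=ray(c,p,.5);d=(q-o)/np.linalg.norm(q-o);M=np.eye(3)-np.outer(d,d);A.append(M);b.append(M@o)
    x=np.linalg.lstsq(np.vstack(A),np.hstack(b),rcond=None)[0]
    return x,np.linalg.norm(np.vstack(A)@x-np.hstack(b))
E
python3 - <<'E'
from h import *
T=cams.read_camera("top");S=cams.read_camera("scene")
J=lambda u,v:((u+.5)/5-.5+170,(v+.5)/5-.5+130)
K=lambda u,v:((u+.5)/4-.5+280,(v+.5)/4-.5+260)
W=lambda u,v:((u+.5)/7-.5+400,(v+.5)/7-.5+190)
V=lambda u,v:((u+.5)/8-.5+155,(v+.5)/8-.5+195)
a,ra=tri(T,J(605,197),S,K(82,302));b,rb=tri(T,J(548,558),S,K(303,80))
print("front corners",a.round(4),ra.round(4),b.round(4),rb.round(4),np.linalg.norm(a-b))
# fixed plane estimates
for z in(.03,):
    A=ray(T,J(605,197),z);B=ray(T,J(548,558),z);print(A,B,np.linalg.norm(A-B),(A+B)/2)
    A=ray(S,K(82,302),z);B=ray(S,K(303,80),z);print(A,B,np.linalg.norm(A-B),(A+B)/2)
# bolts
for n,p,q in(("b1",(533,213),(146,309)),("b2",(482,512),(330,123)),("b3",(174,469),(562,291))):
    x,r=tri(T,J(*p),S,K(*q));print(n,x.round(4),r.round(4))
# blue ears outer: top cyl
for n,p,q in(("earA",(124,97),(345,560)),):
    x,r=tri(T,J(*p),S,K(*q));print(n,x,r)
# wedge
for n,p,q,z in(("tipfar",(137,272),(580,336),.003),("tipnear",(180,387),(636,234),.003),("thkfar",(568,118),(108,185),.027),("thknear",(618,232),(172,87),.027)):
    x,r=tri(T,W(*p),S,V(*q));print(n,x.round(4),r.round(4),ray(T,W(*p),z).round(4),ray(S,V(*q),z).round(4))
E
```

```text
front corners [0.6859 0.1187 0.0363] 0.0012 [0.5176 0.1427 0.0381] 0.0007 0.17004834922256684
[0.68863264 0.11827094 0.03      ] [0.51938137 0.14287664 0.03      ] 0.17103049917248142 [0.60400701 0.13057379 0.03      ]
[0.68281959 0.11744305 0.03      ] [0.51209806 0.1407417  0.03      ] 0.17230399996519097 [0.59745882 0.12909237 0.03      ]
b1 [0.6759 0.1497 0.0451] 0.0004
b2 [0.5374 0.1704 0.0455] 0.0007
b3 [0.5583 0.3085 0.0424] 0.0003
earA [0.73009925 0.30923526 0.07447608] 0.03178034712456414
tipfar [ 0.5529 -0.1774  0.0024] 0.0011 [ 0.5524 -0.1766  0.003 ] [ 0.5535 -0.1778  0.003 ]
tipnear [ 0.5139 -0.1889  0.0038] 0.0007 [ 0.5138 -0.1887  0.003 ] [ 0.5136 -0.1899  0.003 ]
thkfar [ 0.5978 -0.3144  0.0254] 0.0004 [ 0.5972 -0.3136  0.027 ] [ 0.5987 -0.3133  0.027 ]
thknear [ 0.5592 -0.3267  0.0265] 0.0002 [ 0.5591 -0.3267  0.027 ] [ 0.5594 -0.3261  0.027 ]
```

```bash
cat >> h.py <<'E'
from scipy.spatial.transform import Rotation
def st():
    s=readout.observe();R=Rotation.from_euler('xyz',s['tool_rot']).as_matrix()
    jy=np.arctan2(R[1,1],R[0,1])
    print('t',round(s['time'],2),'pos',s['tool_pos'].round(4),'grasp',(s['tool_pos']+.159*R[:,0]).round(4),'jawdir',R[:,1].round(3),round(jy,4),'q',s['qpos'].round(3),'F',s['contact_force'].round(1),'op',round(s['opening'],4))
E
python3 - <<'E'
from h import *
st()
E
```

```text
t 0.3 pos [0.2004 0.4852 0.4045] grasp [0.2004 0.4851 0.2455] jawdir [ 0.382  0.924 -0.   ] 1.179 q [ 1.033  0.342  1.524 -0.     1.275 -0.146] F [ 0.2 -0.3 -0.9] op 0.0918
```

```bash
python3 -m inch '15 -20 0 -0.04 1;25 -30 0 -0.04 1;25 -30 0 -0.04 1;25 -30 0 -0.04 1;25 -30 0 -0.04 1;25 -30 0 -0.04 1;25 -30 0 -0.04 1;25 -30 0 -0.04 1' 20
python3 -m inch '20 -35 0 -0.04 1;15 -38 0 -0.04 1;15 -38 0 -0.04 1;15 -38 0 -0.04 1;12 -38 0 -0.04 1;12 -38 0 -0.04 1;12 -38 0 -0.04 1;12 -38 0 -0.04 1'
python3 -m inch '12 -38 -10 -0.04 1;12 -38 -10 -0.04 1;12 -38 -10 -0.04 1;12 -38 -10 -0.04 1;12 -38 -10 -0.04 1;8 -22 0 -0.04 1;0 0 0 0 1;0 0 0 0 1'
python3 - <<'E'
from h import *
st()
E
```

```text
time: 0.97
tool_pos: [0.3912, 0.2536, 0.4049]
tool_rot: [1.348, 1.57, 0.634]
contact_force: [0.2, 1.8, 0.1]
opening: 0.0919
time: 1.63
tool_pos: [0.5036, -0.0478, 0.4048]
tool_rot: [1.317, 1.57, 0.283]
contact_force: [0.6, 0.8, -0.5]
opening: 0.0917
time: 2.3
tool_pos: [0.5713, -0.2589, 0.3538]
tool_rot: [-2.608, 1.569, 2.402]
contact_force: [0.4, 0.1, -0.9]
opening: 0.092
t 2.3 pos [ 0.5713 -0.2589  0.3538] grasp [ 0.5712 -0.2588  0.1948] jawdir [ 0.956  0.293 -0.001] 0.2973 q [-0.548  0.57   1.296  0.     1.276 -0.845] F [ 0.4  0.1 -0.9] op 0.092
```

```bash
python3 -m inch '1 -24 0 0.01 1;2 -23 0 0.01 1;0 0 -30 0 1;0 0 -40 0 1;0 0 -40 0 1;0 0 -25 0 1;0 0 -15 0 1;0 0 0 0 1'
python3 - <<'E'
from h import *
st()
c=cams.read_camera("scene");crop(c,120,120,300,280,4,"g1.png")
E
```

```text
time: 2.97
tool_pos: [0.5734, -0.3024, 0.2011]
tool_rot: [-2.54, 1.563, 2.494]
contact_force: [-1.0, 0.2, -0.1]
opening: 0.0921
t 2.97 pos [ 0.5734 -0.3024  0.2011] grasp [ 0.5725 -0.3017  0.0421] jawdir [ 0.949  0.316 -0.004] 0.321 q [-0.604  0.768  1.378  0.     1.003 -0.925] F [-1.   0.2 -0.1] op 0.0921
```

View pics/g1.png

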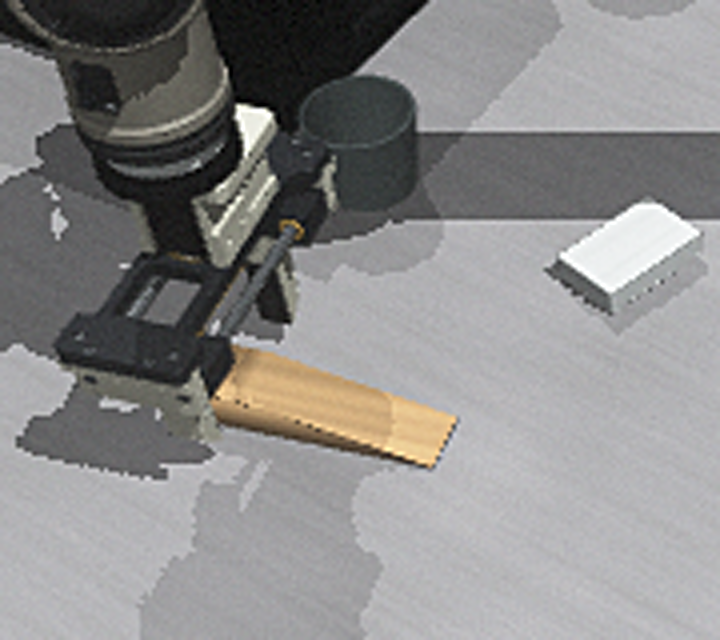

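```bash
python3 -m inch '0 0 -8 0 1;0 0 -7 0 1;0 0 0 0 1;0 0 0 0 1'
python3 - <<'E'
from h import *
st()
E
```

```text
time: 3.35
tool_pos: [0.5745, -0.3046, 0.1902]
tool_rot: [0.823, 1.57, -0.429]
contact_force: [0.4, -0.0, -0.7]
opening: 0.092
t 3.35 pos [ 0.5745 -0.3046  0.1902] grasp [ 0.5746 -0.3047  0.0312] jawdir [0.949 0.314 0.   ] 0.3192 q [-0.605  0.784  1.382  0.     0.976 -0.925] F [ 0.4 -0.  -0.7] op 0.092
```

```bash
python3 -m inch '0 0 -7 0 1;0 0 0 0 1;0 0 0 0 0.6;0 0 0 0 0.3;0 0 0 0 0.3;0 0 0 0 0.3;0 0 0 0 0.3;0 0 0 0 0.3' 30
python3 - <<'E'
from h import *
st()
E
```

```text
time: 4.02
tool_pos: [0.5745, -0.3048, 0.1829]
tool_rot: [0.877, 1.571, -0.375]
contact_force: [0.4, -0.3, -0.5]
opening: 0.0564
t 4.02 pos [ 0.5745 -0.3048  0.1829] grasp [ 0.5745 -0.3048  0.0239] jawdir [0.95  0.314 0.   ] 0.319 q [-0.606  0.793  1.385  0.     0.962 -0.925] F [ 0.4 -0.3 -0.5] op 0.0564
```

```bash
python3 -m inch '0 0 0 0 0.1;0 0 0 0 0.1;0 0 0 0 0.1;0 0 0 0 0.1;0 0 0 0 0.1;0 0 0 0 0.1;0 0 0 0 0.1;0 0 0 0 0.1' 30
python3 - <<'E'
from h import *
st()
E
```

```text
time: 4.68
tool_pos: [0.5745, -0.3048, 0.1828]
tool_rot: [1.401, 1.571, 0.149]
contact_force: [0.1, 1.1, 0.5]
opening: 0.0399
t 4.68 pos [ 0.5745 -0.3048  0.1828] grasp [ 0.5745 -0.3048  0.0238] jawdir [0.95  0.314 0.   ] 0.319 q [-0.606  0.794  1.386  0.     0.962 -0.925] F [0.1 1.1 0.5] op 0.0399
```

```bash
python3 -m inch '0 10 0 -0.02 0.1;0 20 0 -0.04 0.1;0 25 0 -0.04 0.1;0 25 0 -0.04 0.1;0 25 0 -0.04 0.1;0 25 0 -0.04 0.1;0 25 0 -0.04 0.1;1 25 0 -0.04 0.1'
python3 -m inch '1 25 0 -0.04 0.1;1 25 0 -0.04 0.1;1 25 0 -0.04 0.1;0 15 0 -0.04 0.1;0 7 0 -0.005 0.1;0 0 0 0 0.1;0 0 0 0 0.1;0 0 0 0 0.1'
python3 - <<'E'
from h import *
st()
c=cams.read_camera("top");crop(c,260,130,400,250,5,"p1t.png")
c=cams.read_camera("scene");crop(c,220,220,400,370,4,"p1s.png")
E
```

```text
time: 5.35
tool_pos: [0.5752, -0.1237, 0.1828]
tool_rot: [0.414, 1.571, -1.14]
contact_force: [0.5, 0.5, -0.8]
opening: 0.0399
time: 6.02
tool_pos: [0.5785, -0.0288, 0.1827]
tool_rot: [0.847, 1.57, -0.87]
contact_force: [0.9, 0.2, 0.4]
opening: 0.0399
t 6.02 pos [ 0.5785 -0.0288  0.1827] grasp [ 0.5786 -0.0288  0.0237] jawdir [ 0.989 -0.146  0.   ] -0.1461 q [-0.182  0.694  1.612 -0.     0.835 -0.036] F [0.9 0.2 0.4] op 0.0399
```

View pics/p1t.png

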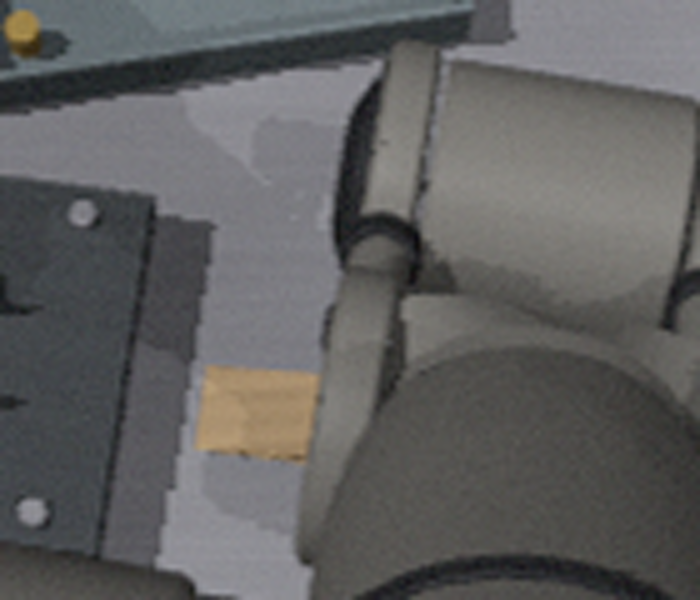

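View pics/p1s.png

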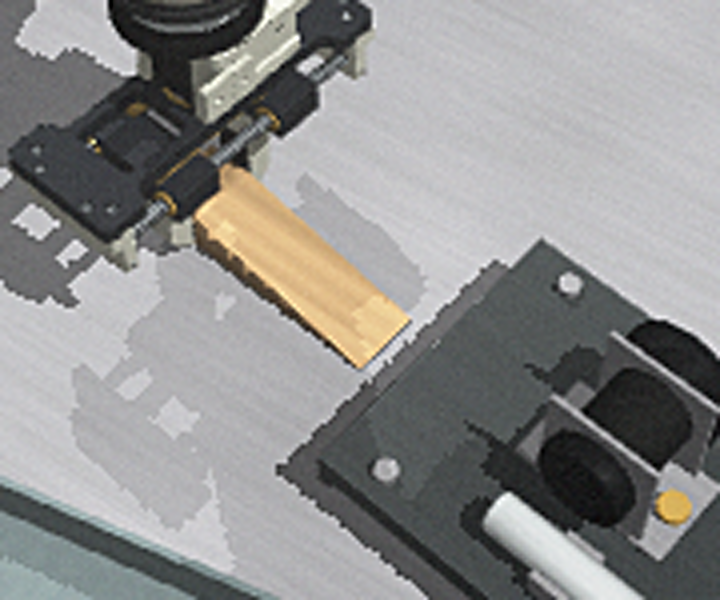

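```bash
python3 - <<'E'
from h import *
T=cams.read_camera("top");S=cams.read_camera("scene")
J=lambda u,v:((u+.5)/5-.5+260,(v+.5)/5-.5+130)
K=lambda u,v:((u+.5)/4-.5+220,(v+.5)/4-.5+220)
o=np.array([.6018,.1307]);u=np.array([.145,.9894]);w=np.array([-.9894,.145])
for c,a,b in((T,J(208,366),J(195,450)),(S,K(362,366),K(408,322))):
    A=ray(c,a,.003);B=ray(c,b,.003);m=(A+B)[:2]/2-o
    print(A.round(4),B.round(4),np.linalg.norm(A-B),'along',m@u,'lat',m@w,'yaw',np.arctan2(*(A-B)[:2][::-1])+np.pi/2)
E
```

```text
[0.6154 0.0948 0.003 ] [0.5752 0.1008 0.003 ] 0.04064093462367013 along -0.033519879794232196 lat 0.00166143022894528 yaw 1.4225569386507153
[0.6143 0.0948 0.003 ] [0.5789 0.1001 0.003 ] 0.035833009912974306 along -0.03368187651803451 lat 0.0003018822785842955 yaw 1.4220747586114617
```

```bash
python3 -m inch '1 7 0 0 0.1;2 14 0 0 0.1;2 14 0 0 0.1;1 10 0 0 0.1;1 5 0 0 0.1;1 5 0 0 0.1;0 0 0 0 0.1;0 0 0 0 0.1'
python3 -m inch '0 0 0 0 0.1;0 0 0 0 0.1'
python3 -m inch '1 5 0 0 0.1;0 0 0 0 0.1;0 0 0 0 0.1'
python3 -m inch '1 5 0 0 0.1;0 0 0 0 0.1;0 0 0 0 0.1'
python3 - <<'E'
from h import *
st()
c=cams.read_camera("scene");crop(c,220,220,400,370,4,"p2s.png")
E
```

```text
time: 6.88
tool_pos: [0.5865, 0.0276, 0.1827]
tool_rot: [1.384, 1.571, -0.332]
contact_force: [0.1, 0.7, 0.5]
opening: 0.0396
time: 7.05
tool_pos: [0.5864, 0.0268, 0.1828]
tool_rot: [1.384, 1.571, -0.333]
contact_force: [0.4, -0.2, -0.6]
opening: 0.04
time: 7.3
tool_pos: [0.5875, 0.0323, 0.1828]
tool_rot: [1.958, 1.571, 0.241]
contact_force: [1.1, 1.0, -0.6]
opening: 0.0397
time: 7.55
tool_pos: [0.5885, 0.0376, 0.1827]
tool_rot: [2.106, 1.571, 0.39]
contact_force: [-0.7, 0.3, 0.5]
opening: 0.04
t 7.55 pos [0.5885 0.0376 0.1827] grasp [0.5885 0.0376 0.0237] jawdir [ 0.989 -0.145  0.   ] -0.1455 q [-0.066  0.708  1.58   0.     0.853  0.079] F [-0.7  0.3  0.5] op 0.04
```

View pics/p2s.png

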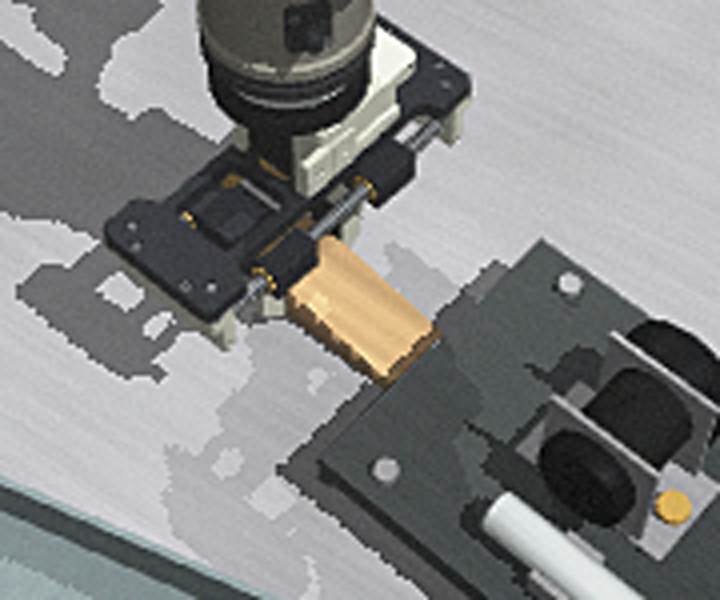

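```bash
for i in 1; do :; done
python3 -m inch '1 5 0 0 0.1;0 0 0 0 0.1;0 0 0 0 0.1' | grep -E 'pos|force'
python3 -m inch '1 5 0 0 0.1;0 0 0 0 0.1;0 0 0 0 0.1' | grep -E 'pos|force'
python3 -m inch '0 5 0 0 0.1;0 0 0 0 0.1;0 0 0 0 0.1' | grep -E 'pos|force'
python3 -m inch '1 5 0 0 0.1;0 0 0 0 0.1;0 0 0 0 0.1' | grep -E 'pos|force'
```

```text
tool_pos: [0.5895, 0.0426, 0.1828]
contact_force: [0.3, 0.1, 1.3]
tool_pos: [0.5905, 0.0476, 0.1827]
contact_force: [0.2, 1.0, 0.5]
tool_pos: [0.5904, 0.0526, 0.1827]
contact_force: [0.4, 0.9, 0.5]
tool_pos: [0.5915, 0.0576, 0.1828]
contact_force: [-0.1, 0.6, 1.2]
```

```bash

python3 -m inch '1 5 0 0 0.1;0 0 0 0 0.1;0 0 0 0 0.1' | grep -E 'pos|force'
python3 -m inch '0 4 0 0 0.1;0 0 0 0 0.1;0 0 0 0 0.1' | grep -E 'pos|force'
python3 -m inch '1 4 0 0 0.1;0 0 0 0 0.1;0 0 0 0 0.1' | grep -E 'pos|force'
python3 -m inch '1 4 0 0 0.1;0 0 0 0 0.1;0 0 0 0 0.1' | grep -E 'pos|force'
```

```text
tool_pos: [0.5925, 0.0626, 0.1827]
contact_force: [-0.7, 0.5, 1.1]
tool_pos: [0.5924, 0.0665, 0.1827]
contact_force: [0.0, 1.1, 1.1]
tool_pos: [0.5935, 0.0705, 0.1827]
contact_force: [-0.1, -0.1, 1.6]
tool_pos: [0.5945, 0.0745, 0.1827]
contact_force: [-0.8, 0.9, 0.9]
```

```bash

python3 -m inch '0 3 0 0 0.1;0 0 0 0 0.1;0 0 0 0 0.1' | grep -E 'pos|force'
python3 -m inch '1 3 0 0 0.1;0 0 0 0 0.1;0 0 0 0 0.1' | grep -E 'pos|force'
python3 -m inch '0 3 0 0 0.1;0 0 0 0 0.1;0 0 0 0 0.1' | grep -E 'pos|force'
```

```text
tool_pos: [0.5944, 0.0774, 0.1828]
contact_force: [-1.0, 0.6, 0.8]
tool_pos: [0.5955, 0.0805, 0.1828]
contact_force: [0.0, 0.7, 0.8]
tool_pos: [0.5955, 0.0832, 0.1827]
contact_force: [-0.2, -1.0, -0.1]
```

```bash

python3 -m inch '0 2 0 0 0.1;0 0 0 0 0.1;0 0 0 0 0.1' | grep -E 'pos|force'
python3 -m inch '1 2 0 0 0.1;0 0 0 0 0.1;0 0 0 0 0.1' | grep -E 'pos|force'
python3 -m inch '0 2 0 0 0.1;0 0 0 0 0.1;0 0 0 0 0.1' | grep -E 'pos|force'
```

```text
tool_pos: [0.5954, 0.085, 0.1827]
contact_force: [0.5, -3.4, 0.3]
tool_pos: [0.5963, 0.0868, 0.1828]
contact_force: [-1.3, -4.8, 2.3]
tool_pos: [0.5964, 0.0886, 0.1827]
contact_force: [-1.2, -5.9, 1.8]
```

```bash

python3 -m inch '0 2 0 0 0.1;0 0 0 0 0.1;0 0 0 0 0.1' | grep -E 'pos|force'
python3 -m inch '1 2 0 0 0.1;0 0 0 0 0.1;0 0 0 0 0.1' | grep -E 'pos|force'
python3 -m inch '0 2 0 0 0.1;0 0 0 0 0.1;0 0 0 0 0.1' | grep -E 'pos|force'
python3 - <<'E'
from h import *
st()
c=cams.read_camera("scene");crop(c,220,220,400,370,4,"p3s.png")
E
```

```text
tool_pos: [0.5964, 0.0903, 0.1827]
contact_force: [-0.8, -7.0, 1.6]
tool_pos: [0.5972, 0.092, 0.1828]
contact_force: [-2.6, -9.7, 2.2]
tool_pos: [0.5973, 0.0937, 0.1827]
contact_force: [-2.0, -10.4, 2.6]
t 11.85 pos [0.5973 0.0937 0.1827] grasp [0.5972 0.0933 0.0237] jawdir [ 0.989 -0.145 -0.001] -0.146 q [ 0.03   0.729  1.533 -0.003  0.881  0.177] F [ -2.  -10.4   2.6] op 0.0393
```

View pics/p3s.png

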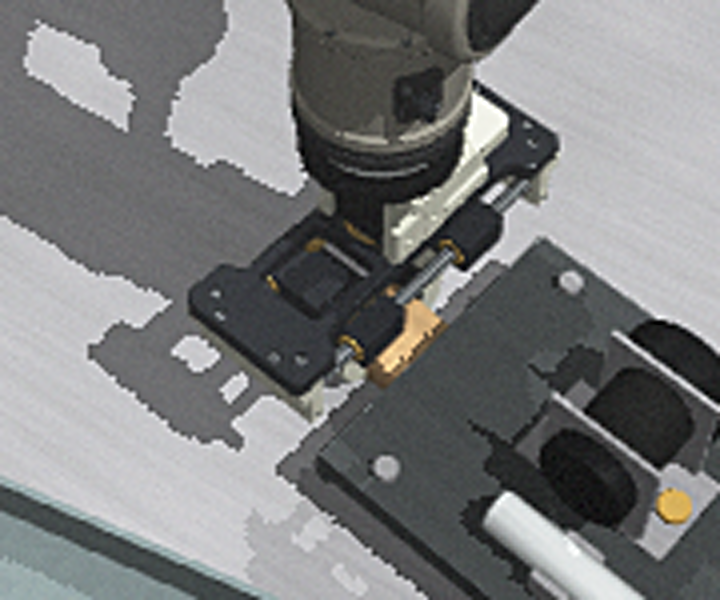

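```bash

python3 -m inch '0 2 0 0 0.1;0 0 0 0 0.1;0 0 0 0 0.1' | grep -E 'pos|force'
python3 -m inch '0 0 0 0 0.1;0 0 0 0 0.1;0 0 0 0 0.1' | grep -E 'pos|force'
python3 -m inch '0 0 0 0 0.1;0 0 0 0 0.1' | grep -E 'pos|force'
```

```text
tool_pos: [0.5974, 0.0954, 0.1827]
contact_force: [-0.8, -13.0, 3.1]
tool_pos: [0.5974, 0.0955, 0.1828]
contact_force: [-1.5, -12.1, 1.8]
tool_pos: [0.5974, 0.0954, 0.1827]
contact_force: [-1.1, -11.9, 2.2]
```

```bash
python3 -m inch '0 0 0 0 0.5;0 0 0 0 0.6;0 0 0 0 0.7;0 0 0 0 0.8;0 0 0 0 0.8;0 0 0 0 0.8;0 0 0 0 0.8;0 0 0 0 0.8'
python3 -m inch '0 0 5 0 0.8;0 0 15 0 0.8;0 0 30 0 0.8;0 0 35 0 0.8;0 0 35 0 0.8;0 0 35 0 0.8;-5 -35 10 0 0.8;-5 -35 0 0 0.8'
python3 -m inch '-5 -38 0 0 0.8;-5 -38 0 0 0.8;-5 -38 0 0 0.8;-5 -38 0 0 0.8;-5 -30 0 0 0.8;0 -10 0 0 0.8;0 0 0 0 0.8;0 0 0 0 0.8'
python3 - <<'E'
from h import *
st()
c=cams.read_camera("scene");crop(c,220,220,400,370,4,"p4s.png");cv2.imwrite("pics/p4full.png",c["color"][:,:,::-1])
c=cams.read_camera("top");crop(c,220,130,360,250,5,"p4t.png")
E
```

```text
time: 13.23
tool_pos: [0.5974, 0.0974, 0.1827]
tool_rot: [2.109, 1.571, 0.392]
contact_force: [-0.1, -0.1, 0.2]
opening: 0.0734
time: 13.9
tool_pos: [0.5879, 0.028, 0.3525]
tool_rot: [1.654, 1.562, -0.059]
contact_force: [0.9, -0.2, -0.5]
opening: 0.0732
time: 14.57
tool_pos: [0.5624, -0.1645, 0.3479]
tool_rot: [3.025, 1.57, 1.307]
contact_force: [-0.5, 0.6, 1.2]
opening: 0.0736
t 14.57 pos [ 0.5624 -0.1645  0.3479] grasp [ 0.5625 -0.1644  0.1889] jawdir [ 0.989 -0.147  0.   ] -0.1471 q [-4.160e-01  5.010e-01  1.435e+00  1.000e-03  1.206e+00 -2.690e-01] F [-0.5  0.6  1.2] op 0.0736
```

View pics/p4s.png

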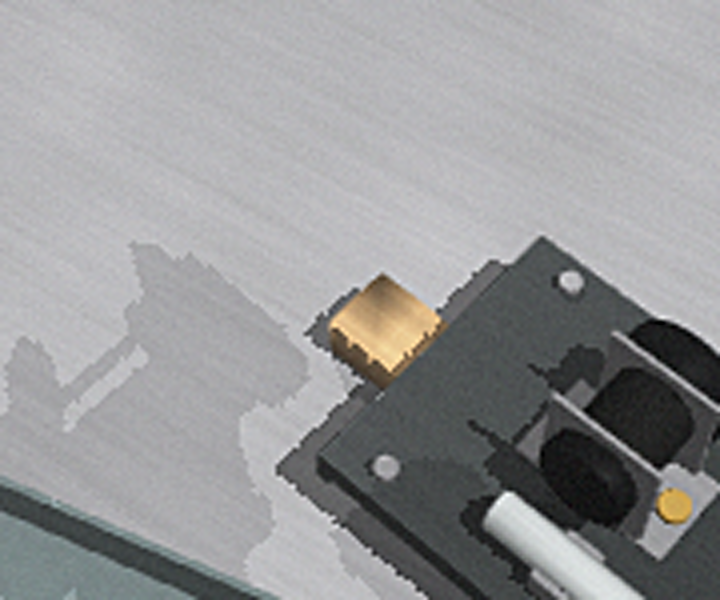

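View pics/p4t.png

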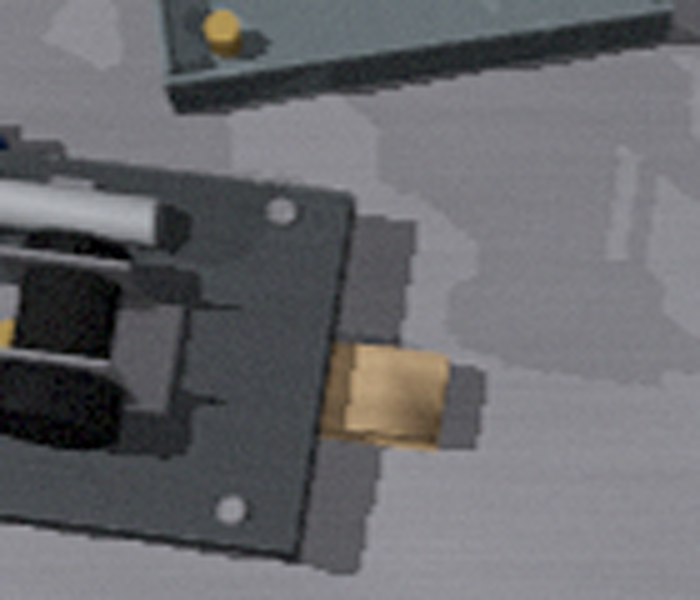

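View pics/p4full.png

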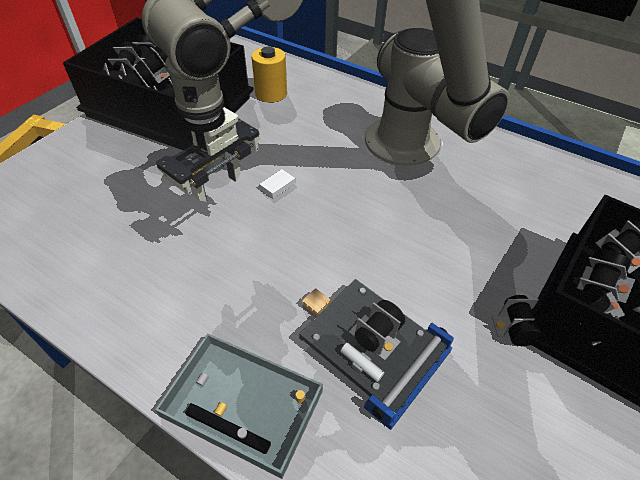

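```bash
python3 - <<'E'
from h import *
T=cams.read_camera("top");S=cams.read_camera("scene")
J=lambda u,v:((u+.5)/5-.5+220,(v+.5)/5-.5+130)
K=lambda u,v:((u+.5)/4-.5+220,(v+.5)/4-.5+220)
o=np.array([.6018,.1307]);u=np.array([.145,.9894]);w=np.array([-.9894,.145])
for c,a,b in((T,J(449,352),J(437,447)),(S,K(330,326),K(383,274))):
    A=ray(c,a,.027);B=ray(c,b,.027);m=(A+B)[:2]/2-o
    print(A.round(4),B.round(4),np.linalg.norm(A-B),'along',m@u,'lat',m@w,'yaw',np.arctan2(*(A-B)[:2][::-1])+np.pi/2)
E
python3 -m inch '0 0 0 0 0.8;0 0 0 0 0.8;0 0 0 0 0.8;0 0 0 0 0.8'
```

```text
[0.6151 0.0753 0.027 ] [0.5706 0.0808 0.027 ] 0.04483440812912182 along -0.05338160091339609 lat 0.0012258650205681486 yaw 1.4461701431120537
[0.6159 0.0764 0.027 ] [0.5746 0.0814 0.027 ] 0.041615741998440384 along -0.05223665757213926 lat -0.0010189246870528344 yaw 1.4496009172513975
time: 15.1
tool_pos: [0.5625, -0.1644, 0.3478]
tool_rot: [1.816, 1.571, 0.1]
contact_force: [0.5, -0.3, -0.0]
opening: 0.0734
```

The wedge's thick end lies where it was released: measured −53 mm, predicted −53 mm. It is centred within 2 mm and square within about 0.03 rad. I'm handing the job in.

```bash
python3 -c "
from cell import workorder
print(workorder.hand_in())"
```

```text
the job is handed in; nothing more can be done
None
```

The wedge is jammed under the middle of the bed's front edge, released, and the job is handed in at about 15 s. I gripped it by its thick end, slid it flat along the bench, squared it to the jig, and pushed it in 2 mm steps once it touched the lip.

**Load:** I pushed about 14 mm past first contact, which by the 1-in-4.8 slope raises the edge about 2.9 mm and loads the wedge with about 11.5–12 N. The steady push at the end was about 12–12.5 N, which agrees. I had no direct reading of the load after letting go.

**Position:** After release, both cameras put the thick end 52–53 mm ahead of the bed's front edge, where I predicted −53 mm. It is within 2 mm of the middle and within about 0.03 rad of square. The top view's corner picks gave a 45 mm wedge width instead of 40, so that view is a little rough there.

**Surroundings:** The arm stands clear with about zero force on it. In the last scene picture the packing and the loose retractor look unmoved. The arm hid the pot, so I did not check it there, but the gripper had gone down well clear of it.

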